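# Seat the cutter-head angle plate in the setting jig and hold it

## Task

In the record-cutting room, pull the aluminium angle plate up out of the snap-in dock that grips its foot, stand it on the flat steel bed of the setting jig with the back of its upright facing the fence, and let go of it. Then press it home with the fingers in one diagonal push, firmly (about 10 N each way) forward against the fence and down on the bed at once, its back flush along the fence and wholly within the fence's length. Finish while still holding that push; leave the loupe, the adapter ring, the bottle and the dish alone.

Things in the scene. Friction and masses are not known exactly. Their poses are not given: they have to be found in the camera images.
- bracket: Loose bare-aluminium angle plate (L), 0.2 kg. Foot 50 (x) by 60 (y), 12 mm thick; upright 12 mm thick (x) by 60 (y), top 57 mm above the underside. Origin: centre of the foot's underside, z up. Upright at the +x end: back (heel) face x = +25 mm, inner face x = +13; foot reaches x = -25. Starts snapped in the dock, aligned with it. Pinch the upright from above across its 12 mm.
- heel (a point): Point on the bracket's back face (the face that goes to the fence), mid-width, 6 mm above the underside.
- inner_corner (a point): Inner corner of the bracket's L, mid-width, where the foot's top (12 mm above the underside) meets the upright: closed fingertips pushed in here, forward and down, press it against fence and bed at once.
- dock: Fixed dark wooden dock, base 90 (x) by 130 (y) by 8 mm thick, origin centre of its underside, z up. The bracket's foot lies on the base between 5 mm high ridges. At each y end a sprung roller in a black housing (top 34 mm over the table, inner face 44 mm from centre) overhangs the foot by 2 mm; it snaps aside when pulled straight up with about 12 N plus the weight. Free after 25 mm of lift.
- bed: Fixed flat smooth dark steel bed of the setting jig, 160 (x) by 180 (y) by 15 mm thick, origin at the centre of its underside, z up; its top 15 mm over the table. The fence stands across its far (+x) part, so that the bed is clear from x = -80 to +65 mm.
- fence: Fixed bright steel fence bar on the bed, 16 mm thick (x), 180 mm long (y), 35 mm tall above the bed. Origin: middle of the foot of its working face, on the bed's top; the working face is its x = 0 plane and looks to its own -x (towards the clear bed). Its axes are parallel to the bed's. Rigid.
- loupe: Bystander: black loupe, 38 mm across, 45 mm tall, origin at the centre of its underside.
- adapter: Bystander: aluminium adapter ring, 38 mm across, 10 mm tall, origin at the centre of its underside.
- bottle: Bystander: small bottle, 52 mm across, 90 mm tall, origin at the centre of its underside.
- dish: Bystander: white dish, 70 mm across, 30 mm tall, origin at the centre of its underside.
Not all that is in view belongs to the job. Of the things that look like the bed, the middle-sized one is meant.

How it is judged:
On the way, in this order (a step that is already met when the one before it is completed fails the run):
1. the angle plate is pulled up out of the dock (z of bracket in the frame of dock above 0.04 m), for 0.1 s.
2. the angle plate stands upright on the bed, let go of and at rest (z of bracket in the frame of bed between 0.012 and 0.018 m and angle between bracket's own z axis and vertical below 0.05 rad and contact force between bracket and bed above 0.5 N and contact force between the fingers and bracket below 0.05 N and linear speed of bracket below 0.02 m/s), for 0.2 s.
At the end, for the whole second after the job is handed in: Fingers still push the plate (over 4 N); it presses the fence with over 4 N and the bed with over 6 N; back within 3 mm of the fence and 0.04 rad parallel, upright within 0.04 rad, underside within 2.5 mm of the bed, its middle within 62 mm of the fence's middle, at rest (contact force between bracket and fence above 4 N and contact force between bracket and bed above 6 N and contact force between the fingers and bracket above 4 N and x of heel in the frame of fence above -0.003 m and angle between the x axis of bracket and the x axis of fence, either way round below 0.04 rad and y of bracket in the frame of fence between -0.062 and 0.062 m and z of bracket in the frame of bed below 0.0175 m and angle between bracket's own z axis and vertical below 0.04 rad and linear speed of bracket below 0.01 m/s); the arm keeps its last pose, push and grip.
It fails at once if a bystander was moved by more than 15 mm (distance of any of loupe, adapter, bottle, dish from where it was at the start of the episode above 0.015 m).
It also fails if it takes over 64 s, if anything falls off the work surface, if the arm or the gripper's body presses on something with over 40 N, if the wrist force passes 120 N, or if a joint passes its speed limit or range.

## Robot

A 6-joint arm with a two-finger parallel gripper is mounted at the origin on the work surface. World frame = base frame: x ahead of the robot, y to its left, z up, the work surface at z = 0. Lengths are in m, angles in rad, forces in N, time in s.
With the tool pointing down it reaches from about 0.375 to 0.975 m from the base axis. Payload 3.8 kg.
Tool frame: the origin (TCP) lies on the centre line of the jaws, within the pads' length; the fingertips stand 17 mm ahead of it and the grasp point (between the pads) lies 2 mm behind it (bot.tip_extent is the distance from the TCP to the fingertips, in m); z points along the fingers, y is the line along which they close (so a half turn about z gives the same grasp; the last joint's range is limited). The gripper opens to 85 mm and grips with 20 to 120 N. Pads are 22 mm wide; open, the fingers measure 114 mm over their backs; the gripper's body (76 mm by 85 mm) begins 54 mm behind the grasp point. The pads swing forward as they close: fully open they stand 13 mm farther back than shut.
Start: joints at [1.15, 0.264, 1.604, -0, 1.274, -0.037], TCP at [0.253, 0.626, 0.219] pointing down, gripper open.
Joint ranges: [-2.63, 2.63], [-0.94, 2.18], [0.31, 2.57], [-1.31, 4.45], [0, 2.66], [-2.55, 2.55]. Speed limits (rad/s): [2.57, 2.57, 3.14, 3.14, 3.14, 3.14].

## Interface

Orientations are given as a rotation vector (axis times angle).
In Python, from workcell import readout, read_camera, finish_job, bot gives the robot as it stands.
- The arm moves only by the tool jog_arm, never from a script. Its argument "deltas" is one flat list of numbers, 7 for each row, row after row: the shift along the tool's x, y, z in m, then the turn, a rotation vector about the tool's x, y, z in degrees, then the gripper command: -1 is shut, 1 is fully open, values between are in proportion. A call has 1 to 8 rows; each row is the pose to reach, as a shift and turn from the pose commanded when the call began, along the tool's axes at that moment; what a row does not reach only later rows make up. A row lasts 1/10 s, in which the tool goes at most 50 mm and 8.59 degrees, less where a joint would pass 70% of its speed; a pose out of reach is approached as far as the arm can. A call with a gripper value outside its range is refused whole. The fingers move at their own pace and stop on an object; "squeeze" is the grip in N (left out, the last holds). Time passes only in rows, so rows that repeat a pose let the fingers close. It gives the time, the measured TCP pose, the force, the opening and the grip force at its end, in the units of the state.
- readout.read_state(): the state, without advancing time (a new reading comes with each control period).
- read_camera(name): name is "side" or "top" or "wrist"; returns a dict with "color" (420x560x3 uint8, blue, green, red), "fx", "fy", "cx", "cy" (pixels), "origin" and "attitude" of the camera in the world. Camera axes: x right, y down, z forward; pixel columns grow to the right and rows downward; lengths in m; the calibration is good to about 2 mm. A picture is of the moment at which its call begins. There is no depth.
- finish_job(): hands the job in; it is judged then, once.
The state is a dict: "time": time; "q": joint angles; "joint_vel": joint speeds; "joint_torque": joint torques, N m; "tool_pos": TCP position; "tcp_rot": TCP orientation; "wrist_force": force on the tool from outside, world axes, zero at the start; "torque": the same for the moment, N m; "width": opening from 0.0 (shut) to 1.0 (fully open); "grip_force": force on a finger pad.
Only numpy, scipy, OpenCV 4.12 (cv2) and the standard library are available. Lean on these libraries where they do the work, as an engineer would, in place of code of your own. Each camera call takes 0.05 s, during which the arm holds its last target. There are 200 camera calls.

## Working session

There is one attempt and no reset: what is moved stays moved. The work goes in short steps, Python scripts to look and compute and a tool call to move; the robot and the scene stay as the last step left them, time stands still between calls to the robot, and variables do not carry over. Pictures are saved under pics/ and viewed, at most 10 in all, crops included, and the job is handed in when it is done.

Besides the shell and the picture viewer there is one more tool, called after "Request:" by a JSON object that holds its "method" and its "body". jog_arm: Moves the arm, as the interface text tells. Its arguments: {"type":"object","properties":{"deltas":{"type":"array"},"squeeze":{"type":"number"}},"required":["deltas"]}

```bash
mkdir -p pics; ls; cat > h.py <<'E'
import numpy as np, cv2
from scipy.spatial.transform import Rotation as R
from workcell import readout, read_camera, finish_job, bot
def rot(a):
    a=np.array(a,float)
    return a if a.shape==(3,3) else (R.from_rotvec(a).as_matrix() if a.size==3 else None)
def cast(c,u,v,z):
    A=rot(c["attitude"]); d=A@np.array([(u-c["cx"])/c["fx"],(v-c["cy"])/c["fy"],1]); o=np.array(c["origin"])
    return o+d*(z-o[2])/d[2]
def proj(c,p):
    q=rot(c["attitude"]).T@(np.array(p)-np.array(c["origin"])); return c["cx"]+c["fx"]*q[0]/q[2], c["cy"]+c["fy"]*q[1]/q[2]
E
python3 - <<'E'
from h import *
for n in ("top","side"):
    c=read_camera(n); cv2.imwrite(f"pics/{n}0.png",c["color"]); print(n,c["fx"],c["cx"],c["cy"],c["origin"],c["attitude"])
print(readout.read_state())
E
```

```text
pics
top 534.6866266497958 279.08958450844716 211.36657853831423 [ 3.92825264e-01 -1.02610949e-03  1.16535546e+00] [-2.17341431  2.17588574 -0.09832882]
side 412.4628051135904 281.2106915896189 210.03982720149398 [ 0.17813204 -0.46806191  0.72697136] [-2.32182525  0.78093122 -0.26957111]
{'time': 0.1, 'q': array([ 1.15010471e+00,  2.64692599e-01,  1.60524928e+00,  4.55953065e-06,
        1.27372155e+00, -3.69129501e-02]), 'joint_vel': array([ 5.42469135e-04, -1.50274049e-04, -2.27898516e-03, -5.48377015e-04,
        1.24462507e-05, -2.85962592e-03]), 'joint_torque': array([-1.28382626e-04, -5.16695952e+01, -3.68594670e+01, -1.05209297e-04,
        6.30219933e-03, -2.50574567e-05]), 'tool_pos': array([0.25246105, 0.6252566 , 0.21757021]), 'tcp_rot': array([-0.59905673, -3.08346362,  0.00316597]), 'wrist_force': array([ 0.26644151, -0.06626077,  0.31349937]), 'torque': array([ 0.00892588,  0.01380935, -0.04716696]), 'grip_force': 0.0, 'width': 0.9992286396940852}
```

View pics/top0.png

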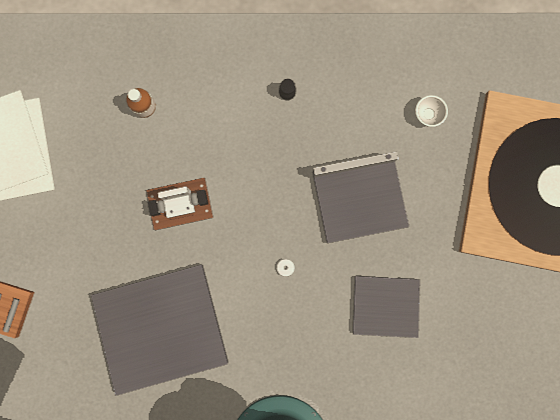

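View pics/side0.png

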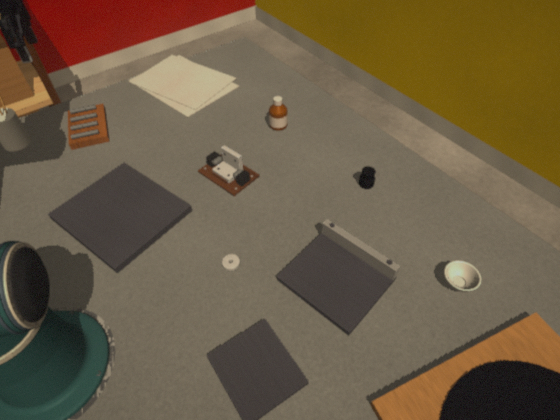

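The top view shows the dock at about (180,203) with the upright on its far side. The bed with the fence is at about (360,200), fence face from (315,173) to (397,160). The other two slabs are decoys. Next I measure both by masks.

```bash
python3 - <<'E'
from h import *
c=read_camera("top"); im=c["color"]; s=read_camera("side")
a=cv2.resize(im[170:240,140:220],None,fx=5,fy=5,interpolation=cv2.INTER_CUBIC)
b=cv2.resize(im[145:250,300:420],None,fx=3.4,fy=3.4,interpolation=cv2.INTER_CUBIC)
cc=cv2.resize(s["color"][140:200,190:270],None,fx=5,fy=5,interpolation=cv2.INTER_CUBIC)
o=np.zeros((600,800,3),np.uint8); 
for q,(y,x) in ((a[:,:395],(0,0)),(b[:350,:400],(0,400)),(cc[:250],(350,0))): 
    q=q[:600-y,:800-x]; o[y:y+q.shape[0],x:x+q.shape[1]]=q
cv2.imwrite("pics/z.png",o)
hsv=cv2.cvtColor(im,cv2.COLOR_BGR2HSV)
def comp(m,u,v,z,name):
    n,l,st,ce=cv2.connectedComponentsWithStats(m.astype(np.uint8)); k=l[v,u]
    ct=max(cv2.findContours((l==k).astype(np.uint8),0,2)[0],key=cv2.contourArea)
    box=cv2.boxPoints(cv2.minAreaRect(ct.astype(np.float32)))
    P=np.array([cast(c,*p,z)[:2] for p in box]); 
    print(name,st[k],box.round(1).tolist(),"\n",P.round(4).tolist(),"ctr",P.mean(0).round(4),"edges",[(round(float(np.hypot(*(P[(i+1)%4]-P[i]))),4),round(float(np.degrees(np.arctan2(*(P[(i+1)%4]-P[i])[::-1]))),2)) for i in range(2)])
g=im.max(2); sat=hsv[...,1]
print(im[200,360],im[164,355],im[190,172],im[208,180],im[222,160],im[100,250])
comp((g<115)&(np.indices(g.shape)[1]>300),360,200,.015,"bed")
comp(g>150,355,164,.05,"fence")
comp(g>190,172,193,.065,"upright")
comp(((hsv[...,0]<12)|(hsv[...,0]>170))&(sat>90),160,223,.008,"dock")
E
```

```text
[ 97 101 109] [167 182 193] [216 234 242] [208 225 228] [ 61  87 133] [143 161 170]
bed [ 301  153  107   90 5674] [[299.79998779296875, 167.1999969482422], [393.8999938964844, 148.39999389648438], [409.29998779296875, 225.6999969482422], [315.29998779296875, 244.5]] 
 [[0.5941, -0.0458], [0.6354, -0.2513], [0.4662, -0.2811], [0.426, -0.0782]] ctr [ 0.5304 -0.1641] edges [(0.2096, -78.64), (0.1717, -170.0)]
fence [     0      0    560    420 192088] [[-0.0, 0.0], [559.0, 0.0], [559.0, 419.0], [0.0, 419.0]] 
 [[0.9565, 0.6056], [0.9548, -0.6091], [0.0721, -0.5662], [0.0732, 0.5647]] ctr [ 0.5142 -0.0012] edges [(1.2147, -90.08), (0.8837, 177.22)]
upright [158 187  29  11 162] [[157.1999969482422, 192.39999389648438], [185.8000030517578, 186.1999969482422], [187.0, 191.60000610351562], [158.39999389648438, 197.8000030517578]] 
 [[0.5329, 0.2521], [0.5457, 0.193], [0.5344, 0.1904], [0.5217, 0.2495]] ctr [0.5337 0.2212] edges [(0.0605, -77.83), (0.0116, -167.2)]
dock [ 146  178   67   52 1001] [[145.10000610351562, 189.8000030517578], [204.0, 177.0], [212.6999969482422, 217.0], [153.8000030517578, 229.8000030517578]] 
 [[0.5458, 0.2918], [0.5738, 0.1636], [0.4862, 0.1437], [0.4585, 0.2711]] ctr [0.5161 0.2175] edges [(0.1313, -77.65), (0.0899, -167.22)]
```

View pics/z.png

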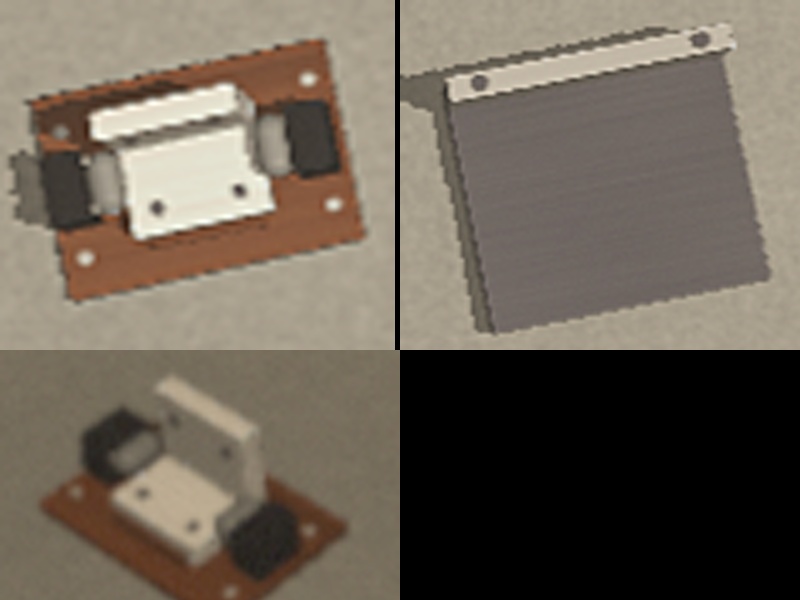

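The bracket is well resolved: upright top centre at about (0.534, 0.221), yaw about 12.5°, matching the dock's estimate. Next I fit the fence face and compute the move in tool axes.

```bash
cat >> h.py <<'E'
def yawR(deg): # tool down, tool y at world angle deg
    t=np.radians(deg); y=np.array([np.cos(t),np.sin(t),0]); z=np.array([0,0,-1.]); return np.stack([np.cross(y,z),y,z],1)
def plan(p,deg):
    s=readout.read_state(); T=R.from_rotvec(s["tcp_rot"]).as_matrix(); 
    print("t",s["time"],"pos",s["tool_pos"].round(4),"yaw",np.degrees(np.arctan2(T[1,1],T[0,1])).round(2),"F",s["wrist_force"].round(2),"w",round(s["width"],3),"grip",s["grip_force"])
    print("shift mm",(T.T@(np.array(p)-s["tool_pos"])*1000).round(1),"turn",np.degrees(R.from_matrix(T.T@yawR(deg)).as_rotvec()).round(2))
E
python3 - <<'E'
from h import *
c=read_camera("top"); im=c["color"]
m=np.zeros(im.shape[:2],np.uint8); m[148:182,308:404]=(im[148:182,308:404].max(2)>183)
m=cv2.morphologyEx(m,cv2.MORPH_CLOSE,np.ones((5,5)))
n,l,st,ce=cv2.connectedComponentsWithStats(m); k=1+st[1:,4].argmax(); print(st[k])
ct=max(cv2.findContours((l==k).astype(np.uint8),0,2)[0],key=cv2.contourArea)
P=np.array([cast(c,*p,.05)[:2] for p in cv2.boxPoints(cv2.minAreaRect(ct.astype(np.float32)))])
print(P.round(4).tolist(),P.mean(0))
# bed near edge & front line of fence per column
g=im.max(2).astype(int)
L=[];F=[]
for u in range(332,404):
    v=np.argmax(g[215:255,u]>135)+215; L.append(cast(c,u,v-.5,.015)[:2])
    v=np.where(l[:,u]==k)[0].max(); 
    if u<392: F.append(cast(c,u,v+.5,.05)[:2])
for Q in (L,F):
    vx,vy,x0,y0=cv2.fitLine(np.array(Q,np.float32),cv2.DIST_HUBER,0,.01,.01).ravel(); print("line dir",np.degrees(np.arctan(vy/vx))+90 if vy/vx<0 else 0,x0,y0)
plan([.5342,.2214,.150],12.5)
E
```

```text
[314 152  85  23 594]
[[0.5875, -0.0741], [0.622, -0.2499], [0.6072, -0.2524], [0.5728, -0.0768]] [ 0.59738334 -0.1632924 ]Traceback (most recent call last):
  File "<stdin>", line 14, in <module>
    return umr_maximum(a, axis, None, out, keepdims, initial, where)
ValueError: zero-size array to reduction operation maximum which has no identity
```

```bash
python3 - <<'E'
from h import *
c=read_camera("top"); g=c["color"].max(2).astype(int)
L=[cast(c,u,np.argmax(g[215:255,u]>135)+214.5,.015)[:2] for u in range(332,404)]
vx,vy,x0,y0=cv2.fitLine(np.array(L,np.float32),cv2.DIST_HUBER,0,.01,.01).ravel(); print("bed yaw",np.degrees(np.arctan2(vy,vx))%180-90,x0,y0)
plan([.5342,.2214,.150],12.5)
E
```

```text
bed yaw 11.232628 0.44619763 -0.19069234
t 0.3 pos [0.2526 0.6257 0.2183] yaw 68.01 F [ 0.36 -0.68  0.33] w 0.998 grip 0.0
shift mm [-412.4 -269.4   68.5] turn [-4.000e-02  2.000e-02  5.551e+01]
```

Request:
{"method": "jog_arm", "body": {"deltas": [-0.412, -0.269, 0, 0, 0, 55.5, 0, -0.412, -0.269, 0, 0, 0, 55.5, 0, -0.412, -0.269, 0, 0, 0, 55.5, 0, -0.412, -0.269, 0, 0, 0, 55.5, 0, -0.412, -0.269, 0, 0, 0, 55.5, 0, -0.412, -0.269, 0, 0, 0, 55.5, 0, -0.412, -0.269, 0, 0, 0, 55.5, 0, -0.412, -0.269, 0, 0, 0, 55.5, 0], "squeeze": 100}}

```text
time: 1.1
tool_pos: [0.4823, 0.2959, 0.219]
tcp_rot: [1.968, 2.449, 0.001]
wrist_force: [-0.1, -1.0, -0.3]
width: 0.502
grip_force: 0.0
```

```bash
python3 - <<'E'
from h import *
plan([.5342,.2214,.150],12.5)
E
```

```text
t 1.1 pos [0.4823 0.2959 0.219 ] yaw 12.43 F [-0.12 -1.   -0.32] w 0.502 grip 0.0
shift mm [-84.   34.6  69. ] turn [ 0.04 -0.01 -0.07]
```

Request:
{"method": "jog_arm", "body": {"deltas": [-0.084, 0.0345, 0, 0, 0, 0, 0, -0.084, 0.0345, 0, 0, 0, 0, 0, -0.084, 0.0345, 0.069, 0, 0, 0, 0, -0.084, 0.0345, 0.069, 0, 0, 0, 0, -0.084, 0.0345, 0.069, 0, 0, 0, 0, -0.084, 0.0345, 0.069, 0, 0, 0, 0]}}

```text
time: 1.7
tool_pos: [0.5333, 0.2232, 0.15]
tcp_rot: [-1.966, -2.45, 0.0]
wrist_force: [0.3, 0.6, 1.1]
width: 0.499
grip_force: 0.0
```

```bash
python3 - <<'E'
from h import *
plan([.5342,.2214,.044],12.5)
c=read_camera("wrist"); im=c["color"]; 
for x in (-.006,.006):
  for y in (-.03,.03):
    d=np.radians(12.5); p=[.5342+x*np.cos(d)-y*np.sin(d),.2214+x*np.sin(d)+y*np.cos(d),.065]
    u,v=proj(c,p); cv2.circle(im,(int(u),int(v)),2,(0,0,255),-1)
cv2.imwrite("pics/w1.png",im)
E
```

```text
t 1.7 pos [0.5333 0.2232 0.15  ] yaw 12.51 F [0.35 0.6  1.09] w 0.499 grip 0.0
shift mm [ -1.9   0.5 106. ] turn [-0.02  0.    0.01]
```

View pics/w1.png

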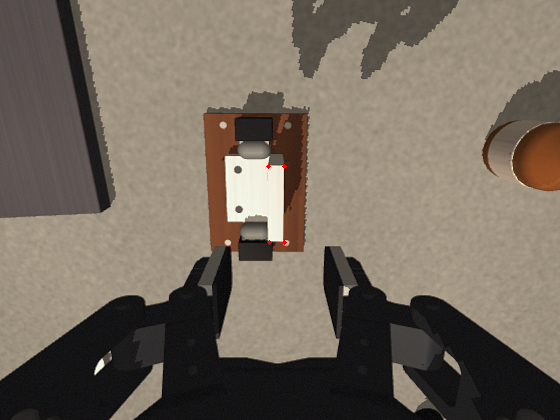

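The wrist view shows the upright's top at columns 268–284, rows 165–242. It matches the projected estimate within about 1 mm and sits centred between the jaws.

Request:
{"method": "jog_arm", "body": {"deltas": [-0.002, 0.0005, 0.04, 0, 0, 0, 0, -0.002, 0.0005, 0.08, 0, 0, 0, 0, -0.002, 0.0005, 0.106, 0, 0, 0, 0, -0.002, 0.0005, 0.106, 0, 0, 0, 0, -0.002, 0.0005, 0.106, 0, 0, 0, -1, -0.002, 0.0005, 0.106, 0, 0, 0, -1, -0.002, 0.0005, 0.106, 0, 0, 0, -1, -0.002, 0.0005, 0.106, 0, 0, 0, -1]}}

```text
time: 2.55
tool_pos: [0.5357, 0.2223, 0.0473]
tcp_rot: [1.965, 2.449, 0.005]
wrist_force: [-2.8, 0.0, 6.6]
width: 0.089
grip_force: 98.3
```

Request:
{"method": "jog_arm", "body": {"deltas": [0, 0, 0, 0, 0, 0, -1, 0, 0, 0, 0, 0, 0, -1, 0, 0, 0, 0, 0, 0, -1]}}

```text
time: 2.85
tool_pos: [0.5357, 0.2222, 0.0473]
tcp_rot: [1.965, 2.449, 0.005]
wrist_force: [-3.5, -0.1, 5.5]
width: 0.09
grip_force: 98.3
```

Request:
{"method": "jog_arm", "body": {"deltas": [0, 0, -0.006, 0, 0, 0, -1, 0, 0, -0.012, 0, 0, 0, -1, 0, 0, -0.018, 0, 0, 0, -1, 0, 0, -0.024, 0, 0, 0, -1, 0, 0, -0.03, 0, 0, 0, -1, 0, 0, -0.036, 0, 0, 0, -1, 0, 0, -0.044, 0, 0, 0, -1, 0, 0, -0.052, 0, 0, 0, -1]}}

```text
time: 3.65
tool_pos: [0.534, 0.2212, 0.0963]
tcp_rot: [-1.966, -2.45, 0.001]
wrist_force: [-0.3, 0.1, -2.3]
width: 0.092
grip_force: 99.5
```

Request:
{"method": "jog_arm", "body": {"deltas": [0, 0, -0.015, 0, 0, 0, -1, 0, 0, -0.03, 0, 0, 0, -1, 0, 0, -0.045, 0, 0, 0, -1, 0, 0, -0.055, 0, 0, 0, -1, 0, 0, -0.055, 0, 0, 0, -1, 0, 0, -0.055, 0, 0, 0, -1, 0, 0, -0.055, 0, 0, 0, -1]}}

```text
time: 4.35
tool_pos: [0.5335, 0.2211, 0.1499]
tcp_rot: [-1.966, -2.45, 0.002]
wrist_force: [-0.0, -0.1, -3.0]
width: 0.093
grip_force: 99.5
```

```bash
python3 - <<'E'
from h import *
plan([.5342,.2214,.15],12.5)
o=np.zeros((420,800,3),np.uint8); c=read_camera("wrist"); o[:,:400]=c["color"][:,80:480]
s=read_camera("side"); u,v=map(int,proj(s,readout.read_state()["tool_pos"])); print(u,v)
y0=max(0,v-60);x0=max(0,u-60); q=cv2.resize(s["color"][y0:y0+120,x0:x0+114],None,fx=3.5,fy=3.5)[:420,:399]; o[:q.shape[0],400:400+q.shape[1]]=q
cv2.imwrite("pics/l1.png",o)
E
```

```text
t 4.35 pos [0.5335 0.2211 0.1499] yaw 12.51 F [-0.02 -0.08 -2.97] w 0.093 grip 99.48658268724103
shift mm [ 0.2  0.7 -0.1] turn [-0.09  0.01  0.01]
228 121
```

View pics/l1.png

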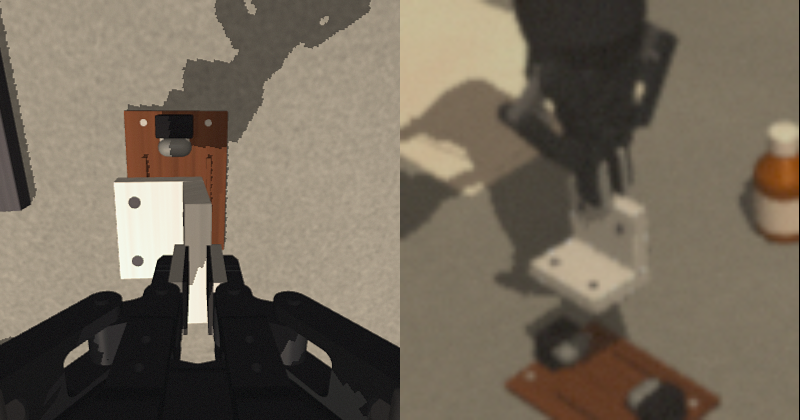

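Bracket is out of the dock, held straight and level, with foot clear below the fingers. Now on to the bed.

```bash
python3 - <<'E'
from h import *
plan([.5545,-.1716,.15],11.1)
E
```

```text
t 4.45 pos [0.5335 0.2211 0.1497] yaw 12.51 F [ 0.07 -0.22 -2.24] w 0.091 grip 99.48806945612887
shift mm [-3.879e+02 -6.460e+01 -1.000e-01] turn [-0.11  0.02  1.41]
```

Request:
{"method": "jog_arm", "body": {"deltas": [-0.03, -0.005, 0, 0, 0, 0, -1, -0.08, -0.014, 0, 0, 0, 0.3, -1, -0.13, -0.022, 0, 0, 0, 0.5, -1, -0.18, -0.03, 0, 0, 0, 0.7, -1, -0.23, -0.038, 0, 0, 0, 0.9, -1, -0.28, -0.046, 0, 0, 0, 1.1, -1, -0.33, -0.055, 0, 0, 0, 1.4, -1, -0.37, -0.062, 0, 0, 0, 1.4, -1]}}

```text
time: 5.25
tool_pos: [0.5532, -0.1556, 0.1502]
tcp_rot: [-1.996, -2.425, 0.001]
wrist_force: [0.9, 1.0, -2.2]
width: 0.089
grip_force: 99.5
```

Request:
{"method": "jog_arm", "body": {"deltas": [-0.018, -0.003, 0, 0, 0, 0, -1, -0.018, -0.003, 0, 0, 0, 0, -1, -0.018, -0.003, 0.03, 0, 0, 0, -1, -0.018, -0.003, 0.05, 0, 0, 0, -1, -0.018, -0.003, 0.07, 0, 0, 0, -1, -0.018, -0.003, 0.08, 0, 0, 0, -1, -0.018, -0.003, 0.08, 0, 0, 0, -1, -0.018, -0.003, 0.08, 0, 0, 0, -1]}}

```text
time: 6.05
tool_pos: [0.5548, -0.1709, 0.0712]
tcp_rot: [1.995, 2.427, 0.0]
wrist_force: [0.2, -0.4, -1.9]
width: 0.092
grip_force: 99.5
```

```bash
python3 - <<'E'
from h import *
plan([.5545,-.1716,.0543],11.1)
o=np.zeros((420,800,3),np.uint8); c=read_camera("wrist"); o[:,:400]=c["color"][:,80:480]
s=read_camera("side"); u,v=map(int,proj(s,readout.read_state()["tool_pos"])); print(u,v)
y0=max(0,v-60);x0=max(0,u-60); q=cv2.resize(s["color"][y0:y0+120,x0:x0+114],None,fx=3.5,fy=3.5)[:420,:399]; o[:q.shape[0],400:400+q.shape[1]]=q
cv2.imwrite("pics/b1.png",o)
E
```

```text
t 6.05 pos [ 0.5548 -0.1709  0.0712] yaw 11.16 F [ 0.25 -0.41 -1.92] w 0.092 grip 99.47554394602776
shift mm [-0.7 -0.4 16.9] turn [ 0.02 -0.    0.06]
350 248
```

View pics/b1.png

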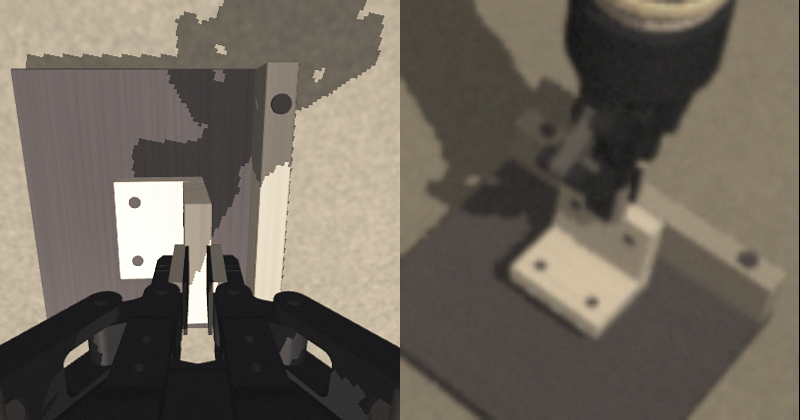

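The bracket is over the bed, square to the fence with about a 30 mm gap. Lowering gently to contact.

Request:
{"method": "jog_arm", "body": {"deltas": [0, 0, 0.005, 0, 0, 0, -1, 0, 0, 0.01, 0, 0, 0, -1, 0, 0, 0.013, 0, 0, 0, -1, 0, 0, 0.015, 0, 0, 0, -1, 0, 0, 0.015, 0, 0, 0, -1, 0, 0, 0.015, 0, 0, 0, -1]}}

```text
time: 6.75
tool_pos: [0.5543, -0.1716, 0.0557]
tcp_rot: [-1.996, -2.426, 0.0]
wrist_force: [-0.8, 0.0, -2.8]
width: 0.092
grip_force: 99.5
```

Request:
{"method": "jog_arm", "body": {"deltas": [0, 0, 0.001, 0, 0, 0, -1, 0, 0, 0.002, 0, 0, 0, -1, 0, 0, 0.002, 0, 0, 0, -1, 0, 0, 0.002, 0, 0, 0, -1]}}

```text
time: 7.15
tool_pos: [0.5548, -0.1717, 0.0544]
tcp_rot: [1.995, 2.425, 0.001]
wrist_force: [-0.8, -0.4, 1.4]
width: 0.093
grip_force: 100.0
```

Request:
{"method": "jog_arm", "body": {"deltas": [0, 0, 0, 0, 0, 0, -0.45, 0, 0, 0, 0, 0, 0, -0.45, 0, 0, 0, 0, 0, 0, -0.45, 0, 0, 0, 0, 0, 0, -0.45, 0, 0, 0, 0, 0, 0, -0.45, 0, 0, 0, 0, 0, 0, -0.45]}}

```text
time: 7.75
tool_pos: [0.5544, -0.1716, 0.0538]
tcp_rot: [-1.996, -2.426, 0.0]
wrist_force: [1.3, 0.0, -0.5]
width: 0.277
grip_force: 0.0
```

Request:
{"method": "jog_arm", "body": {"deltas": [0, 0, -0.01, 0, 0, 0, -0.45, 0, 0, -0.03, 0, 0, 0, -0.45, 0, 0, -0.06, 0, 0, 0, -0.45, 0, 0, -0.1, 0, 0, 0, -0.45, 0, 0, -0.1, 0, 0, 0, -0.45]}}

```text
time: 8.25
tool_pos: [0.559, -0.1732, 0.1615]
tcp_rot: [1.988, 2.417, 0.007]
wrist_force: [0.5, -0.2, 1.2]
width: 0.276
grip_force: 0.0
```

```bash
python3 - <<'E'
from h import *
plan([.5545,-.1716,.1543],11.1)
o=np.zeros((420,800,3),np.uint8); c=read_camera("wrist"); o[:,:400]=c["color"][:,80:480]
s=read_camera("side"); u,v=map(int,proj(s,[.5545,-.1716,.05])); print(u,v)
y0=max(0,v-60);x0=max(0,u-60); q=cv2.resize(s["color"][y0:y0+120,x0:x0+114],None,fx=3.5,fy=3.5)[:420,:399]; o[:q.shape[0],400:400+q.shape[1]]=q
cv2.imwrite("pics/b2.png",o)
w=c["color"]; m=(w.min(2)>215).astype(np.uint8)
n,l,st,ce=cv2.connectedComponentsWithStats(m)
for k in range(1,n):
    if st[k,4]>300: 
        ct=max(cv2.findContours((l==k).astype(np.uint8),0,2)[0],key=cv2.contourArea)
        b=cv2.boxPoints(cv2.minAreaRect(ct.astype(np.float32))); print(st[k],b.round(1).tolist()); print([[cast(c,*p,z)[:2].round(4).tolist() for p in b] for z in (.027,.072)])
E
```

```text
t 8.25 pos [ 0.559  -0.1732  0.1615] yaw 11.11 F [ 0.46 -0.16  1.21] w 0.276 grip 0.0
shift mm [ 2.5 -4.2  7.2] turn [0.62 0.37 0.01]
348 255
[ 218  151   57   83 3557] [[218.0, 151.0], [274.0, 151.0], [274.0, 233.0], [218.0, 233.0]]
[[[0.5048, -0.1516], [0.5524, -0.1423], [0.5669, -0.2173], [0.5157, -0.2271]], [[0.5109, -0.1439], [0.5511, -0.136], [0.5634, -0.1994], [0.5201, -0.2077]]]
```

View pics/b2.png

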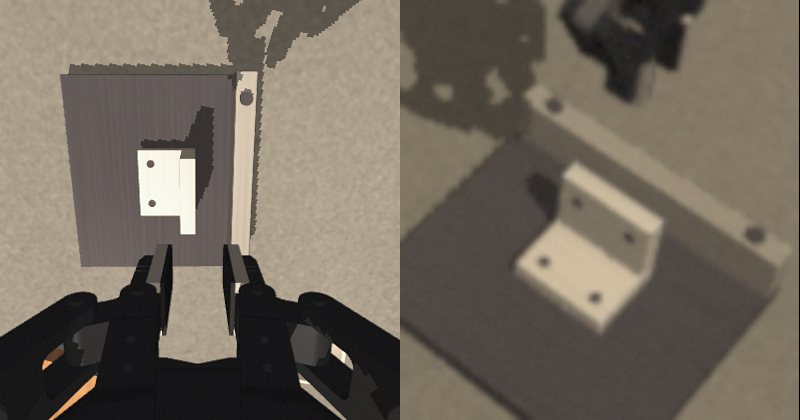

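The bracket stands free on the bed, square to the fence (gap between columns 195 and 233 on the left). Now I shut the fingers and turn 90° so the stiff pad-width direction faces forward.

Request:
{"method": "jog_arm", "body": {"deltas": [0, -0.021, 0, 0, 0, 8.5, -1, 0, -0.021, 0, 0, 0, 17, -1, 0, -0.021, 0, 0, 0, 25.5, -1, 0, -0.021, 0, 0, 0, 34, -1, 0, -0.021, 0, 0, 0, 42.5, -1, 0, -0.021, 0, 0, 0, 51, -1, 0, -0.021, 0, 0, 0, 59.5, -1, 0, -0.021, 0, 0, 0, 68, -1], "squeeze": 60}}

```text
time: 9.15
tool_pos: [0.5324, -0.1751, 0.152]
tcp_rot: [-3.012, -0.885, 0.004]
wrist_force: [0.6, 0.5, -0.5]
width: 0.005
grip_force: 0.0
```

Request:
{"method": "jog_arm", "body": {"deltas": [0, 0, 0, 0, 0, 8.5, -1, 0, 0, 0, 0, 0, 17, -1, 0, 0, 0, 0, 0, 22, -1, 0, 0, 0, 0, 0, 22, -1, 0, 0, 0, 0, 0, 22, -1, 0, 0, 0, 0, 0, 22, -1]}}

```text
time: 9.75
tool_pos: [0.5333, -0.1754, 0.1531]
tcp_rot: [-3.126, -0.306, 0.002]
wrist_force: [-0.1, 1.0, 0.2]
width: 0.001
grip_force: 0.0
```

```bash
python3 - <<'E'
from h import *
plan([.5339,-.1757,.05],-78.9); print(readout.read_state()["q"][5])
E
```

```text
t 9.75 pos [ 0.5333 -0.1754  0.1531] yaw -78.8 F [-0.13  1.01  0.22] w 0.001 grip 0.0
shift mm [  0.6   0.5 103.1] turn [-0.04  0.06  0.1 ]
1.013218814160504
```

Request:
{"method": "jog_arm", "body": {"deltas": [0.0005, 0.0005, 0.04, 0, 0, 0, -1, 0.0005, 0.0005, 0.08, 0, 0, 0, -1, 0.0005, 0.0005, 0.095, 0, 0, 0, -1, 0.0005, 0.0005, 0.103, 0, 0, 0, -1, 0.0005, 0.0005, 0.103, 0, 0, 0, -1, 0.0005, 0.0005, 0.103, 0, 0, 0, -1, 0.0005, 0.0005, 0.103, 0, 0, 0, -1]}}

```text
time: 10.45
tool_pos: [0.5358, -0.1766, 0.0527]
tcp_rot: [3.125, 0.304, 0.004]
wrist_force: [-1.0, -0.3, 0.2]
width: -0.003
grip_force: 0.3
```

Request:
{"method": "jog_arm", "body": {"deltas": [0, 0, 0.002, 0, 0, 0, -1, 0, 0, 0.004, 0, 0, 0, -1, 0, 0, 0.006, 0, 0, 0, -1, 0, 0, 0.006, 0, 0, 0, -1, 0, 0, 0.006, 0, 0, 0, -1]}}

```text
time: 10.95
tool_pos: [0.5343, -0.1759, 0.0447]
tcp_rot: [-3.127, -0.304, 0.0]
wrist_force: [0.5, 0.4, -0.4]
width: 0.001
grip_force: 0.0
```

Request:
{"method": "jog_arm", "body": {"deltas": [0.003, 0, 0.0005, 0, 0, 0, -1, 0.006, 0, 0.001, 0, 0, 0, -1, 0.009, 0, 0.0015, 0, 0, 0, -1, 0.012, 0, 0.002, 0, 0, 0, -1, 0.015, 0, 0.002, 0, 0, 0, -1, 0.018, 0, 0.002, 0, 0, 0, -1, 0.021, 0, 0.002, 0, 0, 0, -1, 0.024, 0, 0.002, 0, 0, 0, -1]}}

```text
time: 11.75
tool_pos: [0.5581, -0.1713, 0.0428]
tcp_rot: [-3.127, -0.304, 0.0]
wrist_force: [-0.4, -0.3, 0.2]
width: 0.002
grip_force: 0.4
```

```bash
python3 - <<'E'
from h import *
plan([.5339+.03*.981,-.1757+.03*.193,.042],-78.9)
c=read_camera("top"); s=read_camera("side"); o=np.zeros((420,800,3),np.uint8)
for k,(cam,x0) in enumerate(((c,0),(s,400))):
    u,v=map(int,proj(cam,[.56,-.17,.04])); q=cv2.resize(cam["color"][v-60:v+60,u-57:u+57],None,fx=3.5,fy=3.5); o[:q.shape[0],x0:x0+q.shape[1]]=q
cv2.imwrite("pics/p1.png",o)
E
```

```text
t 11.75 pos [ 0.5581 -0.1713  0.0428] yaw -78.89 F [-0.37 -0.35  0.21] w 0.002 grip 0.4114683387160767
shift mm [ 5.4 -0.4  0.8] turn [-0.    0.    0.01]
```

View pics/p1.png

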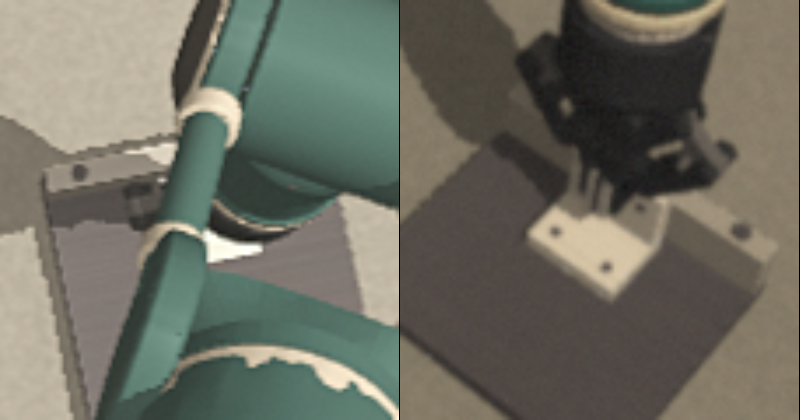

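The plate is moving ahead of the fingers, still square, with about 8–10 mm left to the fence. I keep pushing.

Request:
{"method": "jog_arm", "body": {"deltas": [0.002, 0, 0, 0, 0, 0, -1, 0.004, 0, 0, 0, 0, 0, -1, 0.006, 0, 0.0005, 0, 0, 0, -1, 0.008, 0, 0.001, 0, 0, 0, -1, 0.009, 0, 0.0015, 0, 0, 0, -1, 0.01, 0, 0.002, 0, 0, 0, -1, 0.01, 0, 0.002, 0, 0, 0, -1]}}

```text
time: 12.55
tool_pos: [0.5657, -0.1695, 0.0401]
tcp_rot: [-3.126, -0.305, 0.007]
wrist_force: [-5.8, -1.3, 3.9]
width: 0.003
grip_force: 3.1
```

Request:
{"method": "jog_arm", "body": {"deltas": [0.001, 0, 0.0005, 0, 0, 0, -1, 0.002, 0, 0.001, 0, 0, 0, -1, 0.003, 0, 0.0015, 0, 0, 0, -1, 0.003, 0, 0.0015, 0, 0, 0, -1, 0.003, 0, 0.0015, 0, 0, 0, -1]}}

```text
time: 13.05
tool_pos: [0.5656, -0.1691, 0.0381]
tcp_rot: [-3.125, -0.305, 0.016]
wrist_force: [-13.4, -2.8, 6.1]
width: 0.001
grip_force: 6.7
```

Request:
{"method": "jog_arm", "body": {"deltas": [0, 0, 0.001, 0, 0, 0, -1, -0.0005, 0, 0.002, 0, 0, 0, -1, -0.001, 0, 0.003, 0, 0, 0, -1, -0.001, 0, 0.003, 0, 0, 0, -1, -0.001, 0, 0.003, 0, 0, 0, -1]}}

```text
time: 13.55
tool_pos: [0.5656, -0.1691, 0.0352]
tcp_rot: [-3.125, -0.305, 0.013]
wrist_force: [-10.5, -3.0, 4.9]
width: 0.001
grip_force: 5.3
```

```bash
python3 - <<'E'
from h import *
print(bot.tip_extent)
plan([.5657,-.1695,.044],-78.9)
s=read_camera("side"); u,v=map(int,proj(s,[.57,-.17,.04])); cv2.imwrite("pics/p2.png",cv2.resize(s["color"][v-45:v+55,u-60:u+60],None,fx=6,fy=6,interpolation=cv2.INTER_CUBIC))
E
```

```text
0.017
t 13.55 pos [ 0.5656 -0.1691  0.0352] yaw -78.87 F [-10.53  -2.99   4.91] w 0.001 grip 5.324260195484385
shift mm [-0.   0.4 -8.8] turn [-0.12  0.45  0.03]
```

View pics/p2.png

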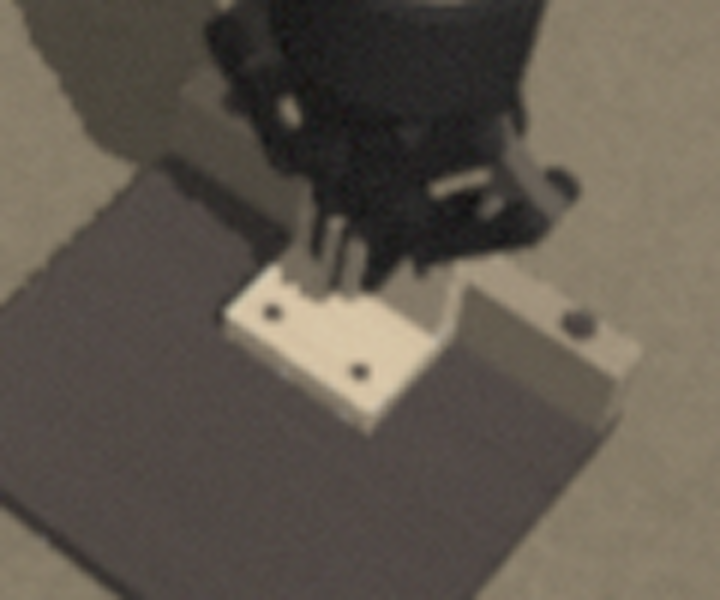

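Picture: the plate is against the fence with tips at the foot/upright corner near (350,285). Now more downward push.

Request:
{"method": "jog_arm", "body": {"deltas": [0, 0, 0.001, 0, 0, 0, -1, 0, 0, 0.002, 0, 0, 0, -1, 0, 0, 0.003, 0, 0, 0, -1, 0, 0, 0.003, 0, 0, 0, -1, 0, 0, 0.003, 0, 0, 0, -1]}}

```text
time: 14.1
tool_pos: [0.5656, -0.1691, 0.0322]
tcp_rot: [-3.125, -0.305, 0.013]
wrist_force: [-9.7, -2.3, 5.5]
width: -0.001
grip_force: 5.4
```

```bash
python3 - <<'E'
from h import *
plan([.5657,-.1695,.044],-78.9)
o=np.zeros((600,800,3),np.uint8); d=np.radians(11.1); X=np.array([np.cos(d),np.sin(d),0]);Y=np.array([-X[1],X[0],0]); Z=np.array([0,0,1.])
t=readout.read_state()["tool_pos"]; B=t+X*(-.002); B[2]=0.015  # bracket origin: inner face(+13) = tcp+11
s=read_camera("side"); u0,v0=map(int,proj(s,[.57,-.17,.04])); v0-=40;u0-=50
q=cv2.resize(s["color"][v0:v0+80,u0:u0+100],None,fx=5,fy=5,interpolation=cv2.INTER_CUBIC)
def dot(p,col):
    a,b=proj(s,p); cv2.circle(q,(int((a-u0+.5)*5),int((b-v0+.5)*5)),3,col,-1)
for y in (-.03,.03):
    for x,z in ((-.025,0),(-.025,.012),(.013,.012),(.013,.057),(.025,.057)): dot(B+x*X+y*Y+z*Z,(0,0,255))
for y in (-.0145,.0145):
    for x in (-.011,.011): dot(t+x*X+y*Y-.017*Z,(255,255,0))
o[:400,:500]=q
w=read_camera("wrist")["color"]; q=w[120:420,130:430]; o[:300,500:]=q
cv2.imwrite("pics/f.png",o)
E
```

```text
t 14.1 pos [ 0.5656 -0.1691  0.0322] yaw -78.86 F [-9.74 -2.34  5.54] w -0.001 grip 5.397618825081736
shift mm [ -0.    0.4 -11.8] turn [-0.13  0.45  0.04]
```

View pics/f.png

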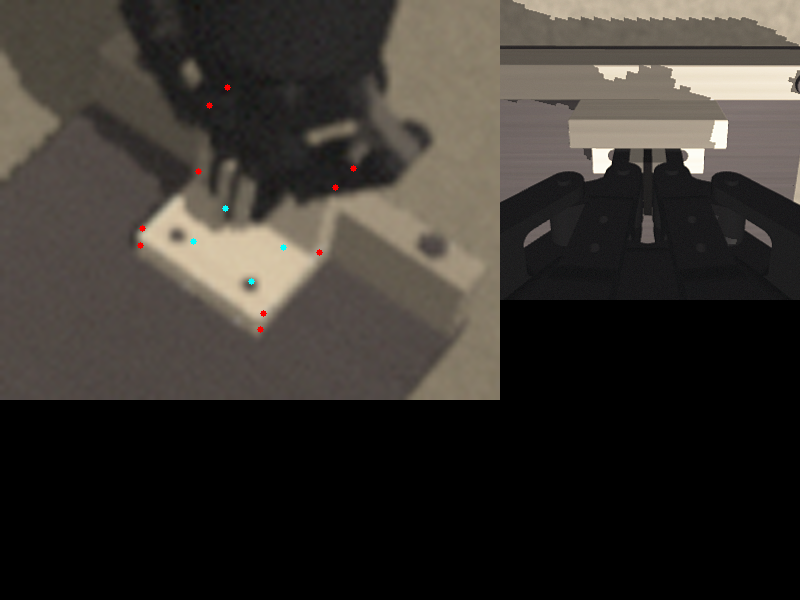

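The wrist view shows the plate flush and parallel to the fence, and the marked foot outline fits the bed. The steady force ratio of about 0.5 says the tips are sliding down the inner face and haven't bottomed on the foot. I keep going down in small steps.

Request:
{"method": "jog_arm", "body": {"deltas": [0, 0, 0.001, 0, 0, 0, -1, 0, 0, 0.002, 0, 0, 0, -1, 0, 0, 0.003, 0, 0, 0, -1, 0, 0, 0.003, 0, 0, 0, -1]}}

```text
time: 14.6
tool_pos: [0.5655, -0.1691, 0.0291]
tcp_rot: [-3.125, -0.305, 0.013]
wrist_force: [-9.4, -1.8, 4.9]
width: -0.0
grip_force: 5.5
```

Request:
{"method": "jog_arm", "body": {"deltas": [0, 0, 0.001, 0, 0, 0, -1, 0, 0, 0.002, 0, 0, 0, -1, 0, 0, 0.003, 0, 0, 0, -1, 0, 0, 0.003, 0, 0, 0, -1]}}

```text
time: 15.0
tool_pos: [0.5654, -0.1691, 0.0261]
tcp_rot: [-3.125, -0.305, 0.013]
wrist_force: [-11.5, -2.8, 4.9]
width: 0.003
grip_force: 5.5
```

Request:
{"method": "jog_arm", "body": {"deltas": [-0.002, 0, 0, 0, 0, 0, -1, -0.004, 0, 0, 0, 0, 0, -1, -0.006, 0, 0, 0, 0, 0, -1, -0.007, 0, 0, 0, 0, 0, -1, -0.007, 0, 0, 0, 0, 0, -1, -0.007, 0, 0, 0, 0, 0, -1]}}

```text
time: 15.6
tool_pos: [0.5633, -0.1704, 0.0276]
tcp_rot: [3.127, 0.304, 0.001]
wrist_force: [0.3, 0.1, -1.3]
width: -0.001
grip_force: 0.0
```

```bash
python3 - <<'E'
from h import *
plan([.5657,-.1695,.044],-78.9); s=readout.read_state(); print(s["q"],s["torque"])
c=read_camera("side"); cv2.imwrite("pics/s_now.png",c["color"]); w=read_camera("wrist"); cv2.imwrite("pics/w_now.png",w["color"])
d=np.radians(11.1); X=np.array([np.cos(d),np.sin(d),0]);Y=np.array([-X[1],X[0],0]); B=np.array([.5898,-.1647,0])-.025*X+Y*(Y@(s["tool_pos"]-np.array([.5898,-.1647,0])));
g=c["color"].max(2)
# brightness along foot-top lines parallel to X at several y (bracket frame): foot bright, finger dark
for y in (-.02,-.01,-.005,0,.005,.01,.02):
    r=[]
    for x in np.arange(-.024,.0131,.003):
        u,v=proj(c,B+x*X+y*Y+np.array([0,0,.027])); r.append(int(g[int(round(v)),int(round(u))]))
    print(y,r)
E
```

```text
t 15.6 pos [ 0.5633 -0.1704  0.0276] yaw -78.89 F [ 0.33  0.07 -1.28] w -0.001 grip 0.0
shift mm [  2.6  -0.5 -16.4] turn [ 0.02 -0.04  0.01]
[-3.36210021e-01  2.89841226e-01  1.95543959e+00  1.17349856e-04
  8.95455210e-01  1.04054259e+00] [ 0.00978346  0.0478673  -0.01683108]
-0.02 [212, 166, 158, 213, 216, 216, 216, 216, 214, 214, 188, 142, 127]
-0.01 [213, 213, 217, 215, 216, 215, 215, 215, 213, 209, 174, 130, 131]
-0.005 [213, 215, 216, 215, 216, 215, 214, 210, 152, 82, 89, 71, 62]
0 [213, 214, 218, 216, 213, 181, 137, 114, 106, 66, 37, 38, 27]
0.005 [212, 213, 215, 214, 176, 129, 92, 75, 98, 106, 111, 109, 56]
0.01 [212, 215, 215, 201, 128, 128, 111, 101, 78, 61, 75, 101, 93]
0.02 [188, 127, 110, 189, 200, 164, 117, 118, 103, 51, 56, 79, 108]
```

Backed off, the vertical force goes to zero, so the tips aren't resting on the foot. I probe straight down for it.

Request:
{"method": "jog_arm", "body": {"deltas": [0, 0, 0.001, 0, 0, 0, -1, 0, 0, 0.002, 0, 0, 0, -1, 0, 0, 0.003, 0, 0, 0, -1, 0, 0, 0.003, 0, 0, 0, -1]}}

```text
time: 16.1
tool_pos: [0.5626, -0.1703, 0.024]
tcp_rot: [-3.127, -0.304, 0.001]
wrist_force: [0.5, 0.1, -0.1]
width: -0.002
grip_force: 0.0
```

Request:
{"method": "jog_arm", "body": {"deltas": [0, 0, 0.001, 0, 0, 0, -1, 0, 0, 0.002, 0, 0, 0, -1, 0, 0, 0.003, 0, 0, 0, -1, 0, 0, 0.003, 0, 0, 0, -1]}}

```text
time: 16.5
tool_pos: [0.5627, -0.1704, 0.0211]
tcp_rot: [-3.127, -0.304, 0.001]
wrist_force: [-0.1, 0.0, -0.5]
width: -0.002
grip_force: 0.0
```

```bash
python3 - <<'E'
from h import *
s=readout.read_state(); T=R.from_rotvec(s["tcp_rot"]).as_matrix(); w=read_camera("wrist")
A=rot(w["attitude"]); print("cam in tool",(T.T@(np.array(w["origin"])-s["tool_pos"])).round(4),"view dir in tool",(T.T@A[:,2]).round(3))
for z in (-.02,-.01,0,.01,.017,.025): print(z,[tuple(np.round(proj(w,s["tool_pos"]+T@np.array([x,0,z])),0)) for x in (.011,-.011)])
g0=cv2.imread("pics/s_now.png"); c=read_camera("side"); g1=c["color"]
d=np.radians(11.1); X=np.array([np.cos(d),np.sin(d),0])
for z in (-.017,0,.02): print("side",z,np.round(proj(c,s["tool_pos"]-.011*X+np.array([0,0,z])),1))
u,v=map(int,proj(c,s["tool_pos"]))
for n,g in (("z276",g0),("z211",g1)):
    print(n,u-14,v-14); print(g.max(2)[v-14:v+12,u-14:u+14:1].astype(int)//10)
wi=w["color"].max(2); print(wi[240:300:3,230:330:4]//10)
cv2.imwrite("pics/w_now2.png",w["color"])
E
```

```text
cam in tool [ 0.0722 -0.0002 -0.156 ] view dir in tool [-0.281 -0.     0.96 ]
-0.02 [(np.float64(278.0), np.float64(248.0)), (np.float64(278.0), np.float64(292.0))]
-0.01 [(np.float64(278.0), np.float64(239.0)), (np.float64(278.0), np.float64(281.0))]
0 [(np.float64(278.0), np.float64(232.0)), (np.float64(278.0), np.float64(271.0))]
0.01 [(np.float64(278.0), np.float64(225.0)), (np.float64(278.0), np.float64(262.0))]
0.017 [(np.float64(278.0), np.float64(220.0)), (np.float64(278.0), np.float64(257.0))]
0.025 [(np.float64(278.0), np.float64(216.0)), (np.float64(278.0), np.float64(251.0))]
side -0.017 [345.8 268.9]
side 0 [346.7 264.3]
side 0.02 [347.8 258.8]
z276 335 246
[[ 4  4  5  4  4  5  6  8  9  7  4  3  3  3  3  3  2  2  3  3  3  3  4  4
   4  4  4  3]
 [ 5  5  5  5  4  5  6  8  9  7  4  4  6  7  6  3  3  3  3  3  2  3  3  3
   3  4  4  4]
 [ 5  4  4  4  4  5  7  9  9  7  4  6  9 10  7  4  3  3  3  3  3  3  3  3
   4  4  3  3]
 [ 4  5  4  5  5  7  9 10  8  6  4  7 10 10  5  3  3  3  3  3  3  3  3  3
   3  3  3  3]
 [ 5  5  4  5  7 10 11 11  8  5  4  7 10  8  4  5  5  3  4  3  3 
[... 5122 characters left out ...]
17 17 17 17 17 17 17 17 17 17 17 17 17 17 17 17 17 17
  17]
 [25 25 11 10  3  3  3  3  9  9  9  3  3  7  9  9  9  3  3  3  3 11 21 25
  25]
 [25 10 11  6  2  2  2  2  9  9  9  1  2  7  9  9  9  2  2  2  2 11 10 25
  25]
 [25 17 10  2  2  2  2  3 10 11 11  2  2  8 11 11  6  2  2  2  2 11 11 25
  25]
 [25 25 10  2  2  2  2  2  2  3 14  2  3 10 13  2  2  2  2  2  2  5 25 25
  25]
 [25 25  3  2  2  2  2  2  2  2  5  3  3 10  2  2  2  2  2  2  2  2 22 25
  25]
 [25 25  2  2  2  3  3  3  2  2  2  3  3 10  2  2  2  3  3  3  2  2  1 25
  25]
 [25 11  2  2  2  3  3  2  2  2  2  3  3  2  2  2  2  3  3  3  2  2  2 25
  25]
 [21  2  3  2  2  2  3  2  2  2  2  3  3  2  2  2  2  2  2  2  2  2  2  6
  25]]
```

The fingers moved about 2 px lower on the foot between the two pictures, so the tips are still just above it. I continue probing.

Request:
{"method": "jog_arm", "body": {"deltas": [0, 0, 0.0005, 0, 0, 0, -1, 0, 0, 0.001, 0, 0, 0, -1, 0, 0, 0.0015, 0, 0, 0, -1, 0, 0, 0.002, 0, 0, 0, -1, 0, 0, 0.002, 0, 0, 0, -1]}}

```text
time: 17.1
tool_pos: [0.5627, -0.1704, 0.0192]
tcp_rot: [-3.127, -0.304, 0.0]
wrist_force: [0.0, -1.2, 0.1]
width: 0.002
grip_force: 0.0
```

Request:
{"method": "jog_arm", "body": {"deltas": [0, 0, 0.0005, 0, 0, 0, -1, 0, 0, 0.001, 0, 0, 0, -1, 0, 0, 0.0015, 0, 0, 0, -1, 0, 0, 0.002, 0, 0, 0, -1, 0, 0, 0.002, 0, 0, 0, -1]}}

```text
time: 17.6
tool_pos: [0.5627, -0.1704, 0.0172]
tcp_rot: [-3.127, -0.304, 0.0]
wrist_force: [0.0, 0.8, -0.3]
width: -0.0
grip_force: 0.0
```

```bash
python3 - <<'E'
from h import *
s=readout.read_state(); w=read_camera("wrist"); g=w["color"].max(2).astype(int); print(w["fx"],w["origin"],s["tool_pos"])
for r in range(205,292,6):
    d=np.abs(np.diff(cv2.GaussianBlur(g[r].astype(np.float32)[None],(3,1),0)[0])); 
    print(r,[(int(i),int(g[r,i+3])) for i in range(140,420) if d[i]>9 and d[i]==d[max(0,i-3):i+4].max()])
E
```

```text
333.92062479898874 [ 0.63356982 -0.15625209  0.1731333 ] [ 0.56269044 -0.17038057  0.0171584 ]
205 [(243, 238)]
211 [(248, 243), (255, 129), (267, 243), (274, 130), (286, 244), (292, 128), (302, 154), (325, 243)]
217 [(328, 245)]
223 [(345, 242)]
229 [(197, 114)]
235 [(193, 114)]
241 [(145, 57), (151, 116), (160, 114), (174, 59), (190, 117)]
247 []
253 [(185, 170), (284, 254), (314, 204), (336, 172), (366, 125)]
259 [(185, 164), (296, 255), (319, 169), (366, 125)]
265 [(186, 169), (316, 202), (365, 125)]
271 [(186, 172), (365, 128)]
277 [(187, 170), (364, 125)]
283 [(206, 59), (215, 254), (232, 111), (241, 27), (264, 138), (272, 30), (281, 136), (290, 39), (313, 111), (319, 255), (337, 125)]
289 [(215, 253), (235, 25), (270, 80), (283, 28), (318, 254), (337, 124)]
```

Request:
{"method": "jog_arm", "body": {"deltas": [0, 0, 0.0005, 0, 0, 0, -1, 0, 0, 0.001, 0, 0, 0, -1, 0, 0, 0.001, 0, 0, 0, -1, 0, 0, 0.001, 0, 0, 0, -1]}}

```text
time: 18.05
tool_pos: [0.5628, -0.1704, 0.0163]
tcp_rot: [-3.127, -0.304, 0.0]
wrist_force: [-0.3, 0.0, -0.8]
width: -0.005
grip_force: 0.0
```

Request:
{"method": "jog_arm", "body": {"deltas": [0, 0, 0.0005, 0, 0, 0, -1, 0, 0, 0.001, 0, 0, 0, -1, 0, 0, 0.0015, 0, 0, 0, -1, 0, 0, 0.0015, 0, 0, 0, -1]}}

```text
time: 18.45
tool_pos: [0.5627, -0.1704, 0.0146]
tcp_rot: [-3.127, -0.304, 0.0]
wrist_force: [-0.4, 0.2, 0.8]
width: -0.004
grip_force: 0.0
```

```bash
python3 - <<'E'
from h import *
c=read_camera("side"); g=c["color"].max(2); s0=cv2.imread("pics/s_now.png").max(2)
for u in (343,346,349,352): print(u,"z276",(s0[252:270,u]//10).tolist(),"now",(g[252:270,u]//10).tolist())
s=readout.read_state(); print(s["tool_pos"],s["q"],s["joint_torque"].round(2))
print([a for a in dir(bot) if a[0]!="_"]); 
for a in dir(bot):
    v=getattr(bot,a)
    if a[0]!="_" and not callable(v): print(a,v)
w=read_camera("wrist")["color"].max(2); l=cv2.imread("pics/l1.png")
print([int(w[r,278]//10) for r in range(200,330,4)])
E
```

```text
343 z276 [9, 10, 11, 11, 11, 11, 12, 16, 20, 21, 21, 21, 21, 21, 21, 21, 20, 17] now [8, 7, 6, 5, 6, 7, 9, 12, 13, 16, 20, 21, 21, 21, 21, 21, 20, 17]
346 z276 [9, 9, 10, 10, 10, 10, 9, 10, 12, 17, 21, 21, 21, 21, 21, 21, 21, 21] now [9, 10, 10, 9, 9, 9, 9, 9, 8, 8, 8, 15, 20, 21, 21, 21, 21, 21]
349 z276 [6, 7, 7, 8, 9, 9, 10, 11, 13, 18, 21, 21, 21, 21, 21, 21, 21, 21] now [3, 4, 6, 7, 9, 10, 10, 10, 10, 10, 11, 11, 14, 18, 21, 21, 21, 21]
352 z276 [8, 10, 10, 10, 8, 7, 6, 8, 16, 21, 21, 21, 21, 21, 21, 21, 17, 10] now [3, 3, 4, 3, 4, 5, 5, 5, 4, 3, 4, 8, 16, 21, 21, 21, 17, 11]
[ 0.56275622 -0.17039469  0.01471273] [-3.36363605e-01  3.06817167e-01  1.96201362e+00 -1.63716817e-05
  8.72893345e-01  1.04051278e+00] [ -0.   -46.46 -29.41   0.    -0.     0.  ]
['MotionError', 'tip_extent']
tip_extent 0.017
[23, 23, 24, 13, 12, 13, 13, 11, 11, 11, 11, 11, 11, 14, 16, 16, 16, 17, 17, 17, 17, 16, 3, 3, 3, 3, 3, 3, 3, 3, 3, 3, 3]
```

Request:
{"method": "jog_arm", "body": {"deltas": [0, 0, 0.0005, 0, 0, 0, -1, 0, 0, 0.001, 0, 0, 0, -1, 0, 0, 0.0015, 0, 0, 0, -1, 0, 0, 0.002, 0, 0, 0, -1, 0, 0, 0.002, 0, 0, 0, -1]}}

```text
time: 19.05
tool_pos: [0.563, -0.1705, 0.0145]
tcp_rot: [3.127, 0.304, -0.0]
wrist_force: [-3.8, 0.9, 11.3]
width: 0.001
grip_force: 5.7
```

Request:
{"method": "jog_arm", "body": {"deltas": [0, 0, 0.0005, 0, 0, 0, -1, 0, 0, 0.001, 0, 0, 0, -1, 0, 0, 0.0015, 0, 0, 0, -1, 0, 0, 0.002, 0, 0, 0, -1, 0, 0, 0.002, 0, 0, 0, -1]}}

```text
time: 19.55
tool_pos: [0.563, -0.1705, 0.0145]
tcp_rot: [-3.127, -0.304, 0.001]
wrist_force: [-9.4, 3.6, 23.2]
width: 0.002
grip_force: 11.7
```

Contact with the foot: stiff, and the pad force rises with it. I ease the downward push and add the forward push for the diagonal.

Request:
{"method": "jog_arm", "body": {"deltas": [0, 0, -0.001, 0, 0, 0, -1, 0.001, 0, -0.002, 0, 0, 0, -1, 0.0025, 0, -0.002, 0, 0, 0, -1, 0.004, 0, -0.002, 0, 0, 0, -1, 0.0055, 0, -0.002, 0, 0, 0, -1, 0.0055, 0, -0.002, 0, 0, 0, -1]}}

```text
time: 20.15
tool_pos: [0.5631, -0.1704, 0.0146]
tcp_rot: [-3.126, -0.306, 0.016]
wrist_force: [-21.9, -2.9, 23.6]
width: 0.004
grip_force: 9.4
```

```bash
python3 - <<'E'
from h import *
plan([.5657,-.1695,.0145],-78.9)
E
```

```text
t 20.15 pos [ 0.5631 -0.1704  0.0146] yaw -78.82 F [-21.87  -2.88  23.63] w 0.004 grip 9.422958358190954
shift mm [ 2.7 -0.4  0. ] turn [-0.08  0.59  0.08]
```

```bash
cat > gap.py <<'E'
from h import *
w=read_camera("wrist"); g=w["color"].max(2).astype(int); d=np.radians(11.1); X=np.array([np.cos(d),np.sin(d),0])
for u in (170,200,225,245,265,285,345,380): print(u,(g[190:290:3,u]//10).tolist())
for u in (200,250):
    print(u,[(r,round(float(X@cast(w,u,r,.05))*1e3,1)) for r in (204,208,212,216)],[(r,round(float(X@cast(w,u,r,.072))*1e3,1)) for r in (244,247,250,253,276,279,282)])
E
python3 gap.py
```

```text
170 [12, 13, 13, 13, 13, 12, 12, 12, 12, 13, 13, 13, 13, 7, 6, 6, 6, 11, 11, 11, 11, 11, 11, 11, 11, 11, 11, 11, 11, 11, 11, 11, 11, 11]
200 [12, 13, 13, 13, 13, 12, 13, 13, 13, 12, 13, 13, 13, 11, 11, 11, 11, 11, 11, 11, 11, 11, 16, 16, 16, 16, 16, 17, 17, 17, 17, 17, 17, 11]
225 [18, 24, 23, 24, 12, 12, 13, 13, 12, 12, 13, 13, 13, 11, 11, 11, 11, 11, 11, 11, 11, 11, 16, 17, 16, 16, 16, 17, 17, 17, 17, 17, 16, 25]
245 [18, 24, 24, 23, 23, 23, 23, 12, 12, 12, 13, 13, 13, 11, 11, 11, 11, 11, 12, 11, 11, 11, 16, 16, 16, 16, 16, 17, 17, 17, 17, 17, 17, 2]
265 [18, 24, 23, 23, 23, 23, 23, 23, 24, 12, 13, 13, 13, 9, 11, 11, 11, 11, 12, 11, 11, 11, 16, 17, 16, 16, 16, 17, 17, 17, 17, 17, 17, 2]
285 [18, 24, 24, 23, 23, 23, 23, 23, 24, 12, 13, 13, 13, 11, 11, 11, 11, 11, 12, 11, 11, 11, 16, 16, 16, 16, 16, 17, 17, 17, 17, 17, 18, 1]
345 [17, 24, 24, 23, 23, 23, 23, 24, 23, 23, 23, 24, 15, 11, 11, 12, 11, 11, 12, 11, 11, 11, 24, 25, 17, 17, 16, 17, 17, 17, 17, 17, 18, 12]
380 [17, 24, 24, 23, 23, 23, 24, 24, 23, 23, 23, 24, 23, 14, 13, 13, 12, 12, 12, 12, 12, 12, 12, 12, 12, 12, 12, 12, 12, 12, 12, 12, 12, 11]
200 [(204, 556.2), (208, 554.6), (212, 553.0), (216, 551.4)] [(244, 549.7), (247, 548.7), (250, 547.6), (253, 546.6), (276, 538.3), (279, 537.2), (282, 536.1)]
250 [(204, 556.2), (208, 554.7), (212, 553.1), (216, 551.5)] [(244, 549.8), (247, 548.7), (250, 547.7), (253, 546.6), (276, 538.3), (279, 537.2), (282, 536.1)]
```

The wrist measurement gives a gap to the fence of about 0.3 mm, parallel, with the top face level. The push is a bit strong, so I ease it to about 11–14 N.

Request:
{"method": "jog_arm", "body": {"deltas": [-0.001, 0, 0, 0, 0, 0, -1, -0.002, 0, 0, 0, 0, 0, -1, -0.003, 0, 0, 0, 0, 0, -1, -0.004, 0, 0, 0, 0, 0, -1, -0.004, 0, 0, 0, 0, 0, -1]}}

```text
time: 20.7
tool_pos: [0.5632, -0.1705, 0.0145]
tcp_rot: [3.127, 0.304, -0.003]
wrist_force: [-7.7, 0.5, 14.1]
width: 0.003
grip_force: 6.9
```

Request:
{"method": "jog_arm", "body": {"deltas": [0.0005, 0, 0, 0, 0, 0, -1, 0.001, 0, 0, 0, 0, 0, -1, 0.0015, 0, 0, 0, 0, 0, -1, 0.0015, 0, 0, 0, 0, 0, -1, 0.0015, 0, 0, 0, 0, 0, -1, 0.0015, 0, 0, 0, 0, 0, -1]}}

```text
time: 21.3
tool_pos: [0.5632, -0.1704, 0.0145]
tcp_rot: [-3.127, -0.305, 0.008]
wrist_force: [-13.3, -1.3, 17.2]
width: 0.002
grip_force: 7.4
```

```bash
python3 - <<'E'
from h import *
plan([.5632,-.1705,.0145],-78.9)
w=read_camera("wrist"); g=w["color"].max(2).astype(int); print([(g[190:290:3,u]//10).tolist() for u in (200,250,290)])
plan([.5632,-.1705,.0145],-78.9)
E
```

```text
t 21.3 pos [ 0.5632 -0.1704  0.0145] yaw -78.87 F [-13.26  -1.29  17.2 ] w 0.002 grip 7.440121524268761
shift mm [0.  0.1 0. ] turn [-0.04  0.29  0.03]
[[12, 13, 13, 13, 12, 12, 13, 13, 13, 12, 13, 13, 13, 11, 11, 11, 11, 11, 11, 11, 11, 11, 16, 16, 16, 16, 16, 16, 17, 17, 16, 17, 16, 11], [19, 24, 23, 23, 23, 23, 23, 24, 23, 12, 13, 13, 13, 11, 11, 11, 11, 11, 12, 11, 11, 11, 16, 16, 16, 16, 16, 17, 17, 17, 17, 17, 16, 2], [19, 24, 24, 23, 23, 23, 23, 24, 23, 13, 13, 13, 13, 11, 11, 11, 11, 11, 12, 11, 11, 10, 25, 16, 16, 16, 16, 17, 17, 17, 17, 17, 17, 2]]
t 21.35 pos [ 0.5632 -0.1705  0.0145] yaw -78.86 F [-13.91  -1.54  18.31] w 0.0 grip 7.4405847291927785
shift mm [0. 0. 0.] turn [-0.04  0.29  0.04]
```

```bash
python3 -c "
from workcell import finish_job; print(finish_job())"
```

```text
the job is handed in; nothing more can be done
None
```

I handed the job in at about 21 s of the 64 s: the angle plate is on the bed, pressed against the fence by the shut fingers at about 14 N forward and 18 N down (above your 10 N), with a measured gap of about 0.3 mm. The TCP read about 30 mm lower than `bot.tip_extent` predicts when the fingers met the foot, which I could not explain; the bystanders were not re-measured, and no verdict was returned.

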